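# Tip the wooden plaque over onto the drawing board

## Task

The small square wooden plaque lies on the table with its bare flat back up. Turn it white face up for painting without ever picking it up: with the fingertips push it against the edge of the drawing board, keep pushing so that it tips up on that edge and flips over onto the board, then slide it in until it lies flat and wholly on the board. Leave the brush jar, the paint bottle and the roll of tape undisturbed, and finish with the hand clear.

Things in the scene. Friction and masses are not known exactly. Their poses are not given: they have to be found in the camera images.
- panel: the plaque: loose wood, 120 x 120 x 15 mm, 0.12 kg; z out of its bare back, x and y along the sides, origin at its centre. Back side: a rim plate 120 x 120 x 5 mm; face side: a raised white field 104 x 104 x 10 mm. Starts face down (z up), rim 10 to 15 mm above the table, within 0.5 rad of square with the board edge. Pushed past upright it falls on the board, z down, overhanging the edge
- panel_corner0 (a point): corner of the plaque's rim at its +x +y, at half the rim's thickness
- panel_corner1 (a point): corner of the plaque's rim at its -x +y, at half the rim's thickness
- panel_corner2 (a point): corner of the plaque's rim at its -x -y, at half the rim's thickness
- panel_corner3 (a point): corner of the plaque's rim at its +x -y, at half the rim's thickness
- board_edge (a point): middle of the upper rim of the drawing board edge facing the plaque. The board is a flat plywood slab 18 mm thick, fast on the table. x points level across the board, away from the plaque (the way to push), y along the edge, z up. The board reaches 260 mm along +x and 150 mm either side in y. Two clips 11 mm high sit at its far edge, beyond 230 mm in x, 80 mm either side
- brush_jar: bystander: glass jar 72 mm across and 100 mm high with three brushes standing in it (175 mm high in all), loose; origin at the centre of its underside
- paint_bottle: bystander: white paint bottle 48 mm across and 130 mm high, loose; origin at the centre of its underside
- tape_roll: bystander: roll of paper tape lying flat, 90 mm across and 24 mm high, loose; origin at the centre of its underside
There are look-alikes about, which are no part of the job. Of the things like the panel, leave any that is blue, orange or purple; of the rest the larger one is meant.

How it is judged:
By the outcome, as a careful person would: the job done as asked, in the order asked, and still so for the second after the job is handed in, with the robot touching nothing.
It also fails if it takes over 64 s, if anything falls off the work surface, if the arm or the gripper's body presses on something with over 40 N, if the wrist force passes 120 N, or if a joint passes its speed limit or range.

## Robot

A 7-joint arm with a two-finger parallel gripper is mounted at the origin on the work surface. World frame = base frame: x ahead of the robot, y to its left, z up, the work surface at z = 0. Lengths are in m, angles in rad, forces in N, time in s.
With the tool pointing down it reaches from about 0.4 to 0.85 m from the base axis. Payload 10.4 kg.
Tool frame: the origin (TCP) lies between the finger pads; the fingertips stand 11 mm ahead of it and the grasp point (between the pads) lies 8 mm behind it; x points along the fingers, y is the direction in which the jaws open and shut, and the axes are right-handed (so a half turn about x gives the same grasp; the last joint's range is limited). The gripper opens to 87 mm and grips with 3 to 60 N. Pads are 19 mm wide; open, the fingers measure 117 mm over their backs; the gripper's body (75 mm by 190 mm) begins 51 mm behind the grasp point.
Start: joints at [1.314, 0.332, -0.065, 1.46, 0.022, 1.35, -0.088], TCP at [0.145, -0.608, 0.234] pointing down, gripper open.
Joint ranges: [-2.6, 2.6], [-0.5, 2.12], [-1.47, 1.34], [0.16, 2.42], [-1.27, 4.41], [0.06, 2.06], [-2.6, 2.6]. Speed limits (rad/s): [2.22, 2.22, 2.79, 2.79, 3.14, 3.14, 3.14].

## Interface

Orientations are given as a unit quaternion [x, y, z, w].
In Python, from bench import r, cams, ticket gives the robot as it stands. The module is installed in compiled form; this text tells all that it offers.
- The arm moves only by the tool drive_tool, never from a script. Its argument "moves" is text: rows parted by semicolons, each of 5 numbers parted by spaces: the shift along the world's x, y, z in m, then the turn about the world's z in degrees, then the closure, from 0 (fully open) to 1 (shut). In form: x y z twist grip; .... A call has 1 to 20 rows; each row shifts and turns the commanded pose from where the row before left it; what a row does not reach is not made up. A row lasts 1/8 s, in which the tool goes at most 62.5 mm and 10.7 degrees, less where a joint would pass 70% of its speed; a pose out of reach is approached as far as the arm can. A call is refused whole if a number of a shift passes 0.0625 or a number of a turn 10.7, either way. A call with a gripper value outside its range is refused whole. The fingers move at their own pace and stop on an object; "newtons" is the grip in N (left out, the last holds). Time passes only in rows, so rows that do not move let the fingers close. It gives the time, the measured TCP pose, the force and the opening at its end, in the units of the state.
- r.read_state(): the state, without advancing time (a new reading comes with each control period).
- cams.camera(name): name is "side" or "top"; returns a dict with "color" (420x560x3 uint8, red, green, blue), "fx", "fy", "cx", "cy" (pixels), "extrinsics" (4x4, takes a point from camera to world coordinates). Camera axes: x right, y down, z forward; pixel columns grow to the right and rows downward; lengths in m; the calibration is good to about 2 mm. A picture is of the moment at which its call begins. There is no depth.
- ticket.close_job(): hands the job in, once; it reports no verdict.
The state is a dict: "time": time; "joint_positions": joint angles; "joint_vel": joint speeds; "joint_torque": joint torques, N m; "ee_pos": TCP position; "eef_rot": TCP orientation; "ft_force": force on the tool from outside, world axes, zero at the start; "torque": the same for the moment, N m; "width": finger opening in m.
Only numpy, scipy, OpenCV 4.12 (cv2) and the standard library are available. Lean on these libraries where they do the work, as an engineer would, in place of code of your own. Each camera call takes 0.05 s, during which the arm holds its last target.

## Working session

There is one attempt and no reset: what is moved stays moved. The work goes in short steps, Python scripts to look and compute and a tool call to move; the robot and the scene stay as the last step left them, time stands still between calls to the robot, and variables do not carry over. Pictures are saved under pics/ and viewed, and the job is handed in when it is done.

Besides the shell and the picture viewer there is one more tool, called after "Emit:" as name(argument=value, ...) on one line, values as JSON. drive_tool: Moves the arm, as the interface text tells. Its arguments: {"type":"object","properties":{"moves":{"type":"string"},"newtons":{"type":"number"}},"required":["moves"]}

```bash
mkdir -p pics; cat > h.py <<'E'
import numpy as np, cv2
from bench import r,cams,ticket
def snap(name,tag):
    c=cams.camera(name); cv2.imwrite(f'pics/{tag}.png',c['color'][:,:,::-1]); 
    import pickle; pickle.dump(c,open(f'{tag}.pkl','wb')); return c
def ray(c,u,v):
    E=np.array(c['extrinsics']); d=E[:3,:3]@np.array([(u-c['cx'])/c['fx'],(v-c['cy'])/c['fy'],1]); return E[:3,3],d
def onz(c,u,v,z):
    o,d=ray(c,u,v); return o+d*(z-o[2])/d[2]
def proj(c,p):
    E=np.array(c['extrinsics']); q=E[:3,:3].T@(np.array(p)-E[:3,3]); return np.array([c['fx']*q[0]/q[2]+c['cx'],c['fy']*q[1]/q[2]+c['cy']])
E
python3 - <<'E'
from h import *
for n in('side','top'):
    c=snap(n,n+'0'); print(n,c['fx'],c['cx'],c['cy'],np.round(c['extrinsics'],3).tolist())
s=r.read_state(); print(s)
E
```

```text
side 542.3725769344882 280.5165556361791 201.40253292454392 [[0.949, -0.197, 0.246, 0.172], [-0.314, -0.539, 0.781, -1.363], [-0.021, -0.819, -0.574, 1.021], [0.0, 0.0, 0.0, 1.0]]
top 405.3149144079451 277.86554384955247 207.02139986171065 [[-0.023, -0.985, 0.171, 0.345], [-1.0, 0.023, -0.004, -0.069], [0.0, -0.171, -0.985, 1.28], [0.0, 0.0, 0.0, 1.0]]
{'time': 0.1, 'joint_positions': array([ 1.31436005,  0.33279002, -0.06469755,  1.46086367,  0.02162349,
        1.34989814, -0.08851887]), 'joint_vel': array([-0.00105772, -0.00261897,  0.00017635, -0.00116831, -0.00110524,
        0.00012965, -0.00014881]), 'joint_torque': array([ 1.07742184e-03, -6.24548507e+01,  2.43781786e-02, -3.90717065e+01,
       -6.15378865e-02,  3.66410811e-02,  9.31879981e-05]), 'ee_pos': array([ 0.1447299 , -0.60766781,  0.23284212]), 'eef_rot': array([-0.70219841, -0.08292575,  0.70235956, -0.08204732]), 'ft_force': array([ 0.501858  , -0.65316   ,  0.68041221]), 'torque': array([ 0.01167044,  0.00517965, -0.03149108]), 'width': 0.08721155992814594}
```

View pics/side0.png

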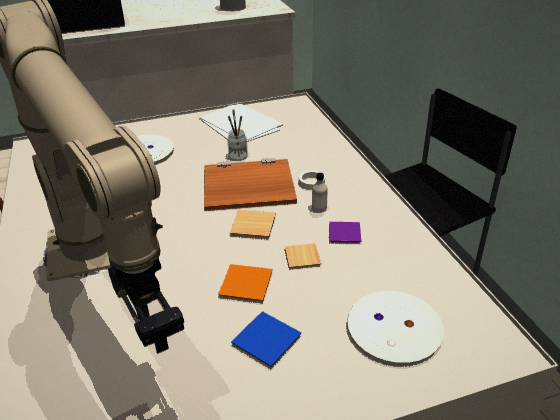

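View pics/top0.png

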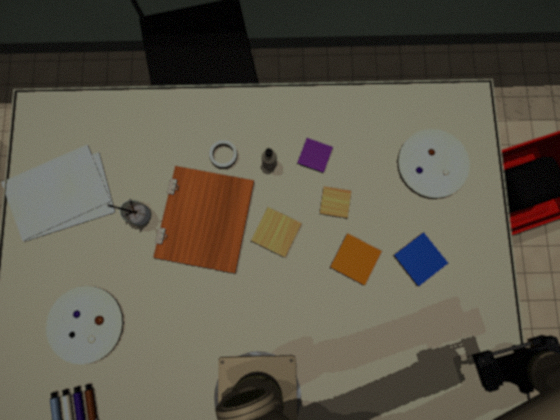

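The candidates in the top view are bare wood at (276,231) and smaller bare wood at (335,202), plus orange (356,259), blue (420,259) and purple (315,155). The description picks the larger bare-wood one at (276,231).

```bash
python3 - <<'E'
import pickle
from h import *
for n,box in(('top',(140,120,370,310)),('side',(190,90,370,300))):
    c=pickle.load(open(n+'0.pkl','rb')); x0,y0,x1,y1=box
    im=c['color'][y0:y1,x0:x1,::-1]; im=cv2.resize(im,None,fx=2.7,fy=2.7,interpolation=cv2.INTER_CUBIC); 
    cv2.imwrite(f'pics/{n}0c.png',im[:600,:800])
    for p in ((277,231),(335,202),(205,220),(320,300)) if n=='top' else ((253,222),(302,255),(250,190),(200,250)): print(n,p,c['color'][p[1],p[0]],cv2.cvtColor(c['color'],cv2.COLOR_RGB2HSV)[p[1],p[0]])
E
```

```text
top (277, 231) [131 125  73] [ 27 113 131]
top (335, 202) [125 111  62] [ 23 129 125]
top (205, 220) [113  56  25] [ 11 199 113]
top (320, 300) [128 124 106] [ 25  44 128]
side (253, 222) [222 191 122] [ 21 115 222]
side (302, 255) [225 185 116] [ 19 124 225]
side (250, 190) [166  90  44] [ 11 187 166]
side (200, 250) [224 214 190] [ 21  39 224]
```

```bash
ls pics
```

```text
side0.png
side0c.png
top0.png
top0c.png
```

View pics/top0c.png

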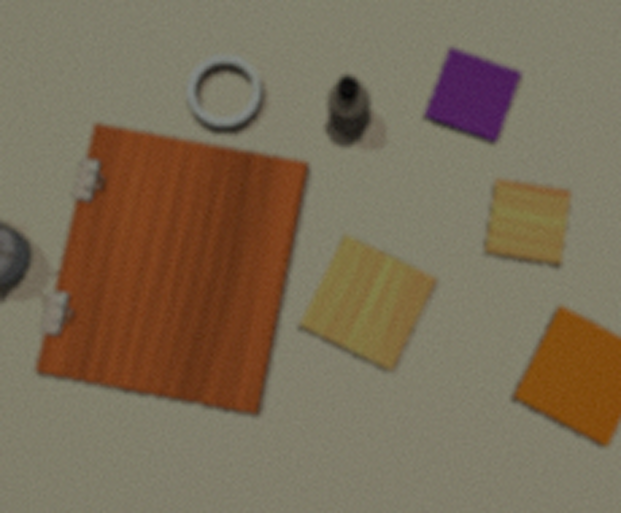

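View pics/side0c.png

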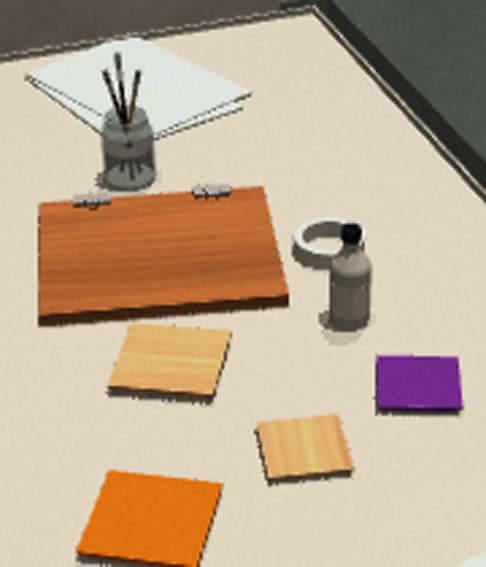

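The crops confirm it: the larger bare-wood plaque is at top (276,231) and side (253,222), just in front of the board, and the small one is at top (335,202). Next I'll measure the corners.

```bash
cat >> h.py <<'E'
def quad(c,lo,hi,near,box=None):
    hsv=cv2.cvtColor(c['color'],cv2.COLOR_RGB2HSV); m=cv2.inRange(hsv,lo,hi); m=cv2.morphologyEx(m,cv2.MORPH_OPEN,np.ones((3,3)))
    m=cv2.morphologyEx(m,cv2.MORPH_CLOSE,np.ones((5,5)))
    cs,_=cv2.findContours(m,cv2.RETR_EXTERNAL,cv2.CHAIN_APPROX_NONE)
    k=max((k for k in cs if cv2.pointPolygonTest(k,near,True)>-8),key=cv2.contourArea)
    h=cv2.convexHull(k); 
    for e in np.arange(.02,.12,.005):
        q=cv2.approxPolyDP(h,e*cv2.arcLength(h,True),True)
        if len(q)<=4: break
    q=q.reshape(-1,2).astype(float)
    if len(q)!=4: return q,cv2.contourArea(k)
    # refine by line fits to contour points
    P=k.reshape(-1,2).astype(float); L=[]
    for i in range(4):
        a,b=q[i],q[(i+1)%4]; t=(b-a)/np.linalg.norm(b-a); n=np.array([-t[1],t[0]])
        s=(P-a)@t; d=(P-a)@n; ok=(abs(d)<3)&(s>.1*np.linalg.norm(b-a))&(s<.9*np.linalg.norm(b-a))
        vx,vy,x,y=cv2.fitLine(P[ok].astype(np.float32),cv2.DIST_HUBER,0,.01,.01).ravel(); L.append((x,y,vx,vy))
    out=[]
    for i in range(4):
        x1,y1,a1,b1=L[i-1];x2,y2,a2,b2=L[i]
        t=np.linalg.solve([[a1,-a2],[b1,-b2]],[x2-x1,y2-y1])[0]; out.append([x1+t*a1,y1+t*b1])
    return np.array(out),cv2.contourArea(k)
E
python3 - <<'E'
import pickle
from h import *
for n,pp,bp in(('top',(277,231),(205,220)),('side',(253,222),(250,190))):
    c=pickle.load(open(n+'0.pkl','rb'))
    for nm,lo,hi,pt,z in(('panel',(14,75,60),(32,255,255),pp,.015),('board',(0,140,30),(14,255,255),bp,.018)):
        q,a=quad(c,lo,hi,pt); W=np.array([onz(c,*u,z) for u in q])
        print(n,nm,a,np.round(q,1).tolist()); print(np.round(W,4).tolist(), 'len',np.round(np.linalg.norm(W-np.roll(W,-1,0),axis=1),4),'cen',W.mean(0))
E
```

```text
top panel 1426.0 [[267.29998779296875, 206.5], [301.6000061035156, 222.89999389648438], [284.5, 256.79998779296875], [250.6999969482422, 240.5]]
[[0.5671, -0.0413, 0.015], [0.5123, -0.1483, 0.015], [0.4074, -0.0917, 0.015], [0.4607, 0.0127, 0.015]] len [0.1202 0.1192 0.1172 0.1193] cen [ 0.48686722 -0.06716582  0.015     ]
top board 7267.5 [[175.39999389648438, 166.39999389648438], [253.0, 180.60000610351562], [234.39999389648438, 272.1000061035156], [154.0, 256.6000061035156]]
[[0.7045, 0.2516, 0.018], [0.6515, 0.0027, 0.018], [0.3643, 0.0635, 0.018], [0.4173, 0.3122, 0.018]] len [0.2544 0.2936 0.2542 0.2936] cen [0.53440875 0.15750765 0.018     ]
side panel 888.0 [[238.60000610351562, 209.5], [275.0, 212.5], [268.20001220703125, 236.60000610351562], [229.6999969482422, 231.6999969482422]]
[[0.4648, 0.01, 0.015], [0.5686, -0.0448, 0.015], [0.5127, -0.1528, 0.015], [0.4108, -0.0914, 0.015]] len [0.1174 0.1217 0.119  0.1149] cen [ 0.48921629 -0.06973304  0.015     ]
side board 3726.0 [[286.5, 159.3000030517578], [296.5, 201.89999389648438], [205.0, 209.1999969482422], [205.0, 166.39999389648438]]
[[0.7066, 0.248, 0.018], [0.6501, -0.0175, 0.018], [0.3639, 0.0441, 0.018], [0.4177, 0.3018, 0.018]] len [0.2714 0.2928 0.2632 0.2939] cen [0.53458534 0.14408688 0.018     ]
```

```bash
cat >> h.py <<'E'
from scipy.spatial.transform import Rotation as R
XB=np.array([.207,.978]);YB=np.array([-.978,.207]);E0=np.array([.5073,.0304])
def tob(p): d=np.array(p)[:2]-E0; return np.array([d@XB,d@YB])
def tow(xb,yb): return E0+xb*XB+yb*YB
def st():
    s=r.read_state(); M=R.from_quat(s['eef_rot']).as_matrix(); p=s['ee_pos']
    print('t',round(s['time'],2),'ee',np.round(p,4),'board',np.round(tob(p),4),'tipz',round(p[2]-.011,4),'yaw jaw',round(np.degrees(np.arctan2(M[1,1],M[0,1])),1),'xax',np.round(M[:,0],3),'F',np.round(s['ft_force'],1),'Fb',np.round([s['ft_force'][:2]@XB,s['ft_force'][:2]@YB],1),'w',round(s['width'],4)); return s
E
python3 - <<'E'
import pickle
from h import *
st(); print('want jaw yaw',np.degrees(np.arctan2(.207,-.978)),'or -12')
c=pickle.load(open('top0.pkl','rb'))
for n,u,z in(('bottle top',(268,153),.13),('tape',(223,154),.012),('jar',(136,214),.05)): w=onz(c,*u,z);print(n,w,tob(w))
print('start',tow(-.22,0),'mid', tow(-.17,0))
E
```

```text
t 0.1 ee [ 0.1447 -0.6077  0.2328] board [-0.6991  0.2225] tipz 0.2218 yaw jaw -76.6 xax [-0.     0.001 -1.   ] F [ 0.5 -0.7  0.7] Fb [-0.5 -0.6] w 0.0872
want jaw yaw 168.04935273315388 or -12
bottle top [ 0.70701874 -0.04890946  0.13      ] [-0.03622287 -0.21174198]
tape [0.74414664 0.09943245 0.012     ] [ 0.11654099 -0.21734629]
jar [0.54697966 0.36149567 0.05      ] [0.33202526 0.0297301 ]
start [ 0.46176 -0.18476] mid [ 0.47211 -0.13586]
```

Emit:
drive_tool(moves="0.0226 0.0302 0 4.6 0.4;0.0226 0.0302 0 4.6 0.4;0.0226 0.0302 0 4.6 0.4;0.0226 0.0302 0 4.6 0.4;0.0226 0.0302 0 4.6 0.4;0.0226 0.0302 0 4.6 0.4;0.0226 0.0302 0 4.6 0.4;0.0226 0.0302 0 4.6 0.4;0.0226 0.0302 -0.01 4.6 0.4;0.0226 0.0302 -0.01 4.6 0.4;0.0226 0.0302 -0.01 4.6 0.4;0.0226 0.0302 -0.01 4.6 0.4;0.0226 0.0302 -0.02 4.6 0.4;0.0226 0.0302 -0.02 4.8 0.4;0 0 -0.03 0 0.4;0 0 -0.03 0 0.4;0 0 0 0 0.4;0 0 0 0 0.4", newtons=20)

```text
time: 2.35
ee_pos: [0.462, -0.1848, 0.0947]
eef_rot: [0.55, 0.445, -0.549, 0.446]
ft_force: [0.7, 0.1, 0.3]
width: 0.0521
```

```bash
python3 - <<'E'
from h import *
st(); c=snap('side','side1'); c2=snap('top','top1')
E
```

```text
t 2.35 ee [ 0.462  -0.1848  0.0947] board [-2.199e-01 -2.000e-04] tipz 0.0837 yaw jaw -11.9 xax [ 0.001 -0.    -1.   ] F [0.7 0.1 0.3] Fb [ 0.2 -0.7] w 0.0521
```

View pics/side1.png

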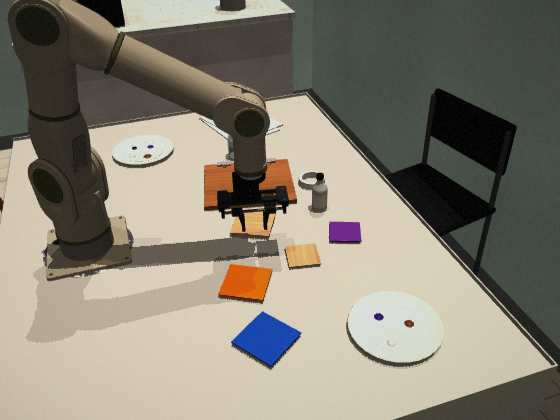

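Emit:
drive_tool(moves="0 0 -0.03 0 0.2;0 0 -0.03 0 0.2;0 0 -0.0195 0 0.2;0 0 0 0 0.2;0.0010 0.0049 0 0 0.2;0.0010 0.0049 0 0 0.2;0.0010 0.0049 0 0 0.2;0.0010 0.0049 0 0 0.2;0.0010 0.0049 0 0 0.2;0.0010 0.0049 0 0 0.2;0.0010 0.0049 0 0 0.2;0.0010 0.0049 0 0 0.2;0.0010 0.0049 0 0 0.2;0.0010 0.0049 0 0 0.2;0.0010 0.0049 0 0 0.2;0.0010 0.0049 0 0 0.2;0.0010 0.0049 0 0 0.2;0 0 0 0 0.2")

```text
time: 4.7
ee_pos: [0.4743, -0.121, 0.0141]
eef_rot: [0.549, 0.445, -0.549, 0.445]
ft_force: [0.1, -0.2, 0.0]
width: 0.0695
```

```bash
python3 - <<'E'
from h import *
st(); c=snap('side','side2'); c2=snap('top','top2')
cv2.imwrite('pics/side2c.png',cv2.resize(c['color'][130:290,180:380,::-1],None,fx=3.5,fy=3.5,interpolation=cv2.INTER_CUBIC))
cv2.imwrite('pics/top2c.png',cv2.resize(c2['color'][140:310,140:370,::-1],None,fx=3.2,fy=3.2,interpolation=cv2.INTER_CUBIC))
E
```

```text
t 4.7 ee [ 0.4743 -0.121   0.0141] board [-0.1549  0.0009] tipz 0.0031 yaw jaw -12.0 xax [ 0.  0. -1.] F [ 0.1 -0.2  0. ] Fb [-0.2 -0.1] w 0.0695
```

View pics/side2c.png

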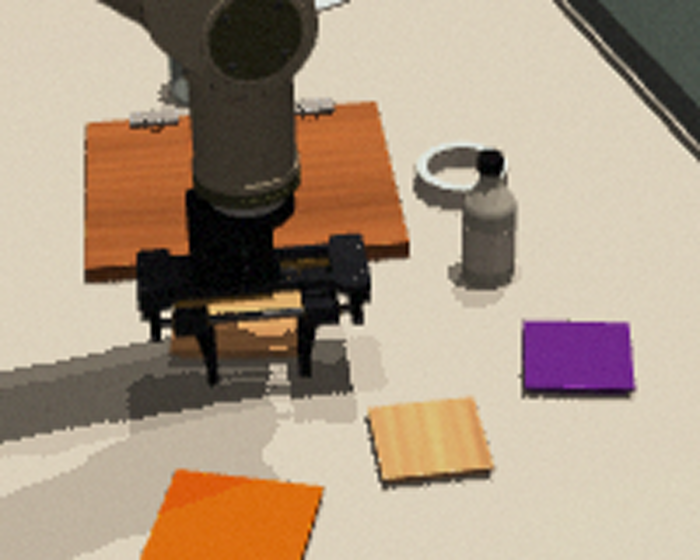

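View pics/top2c.png

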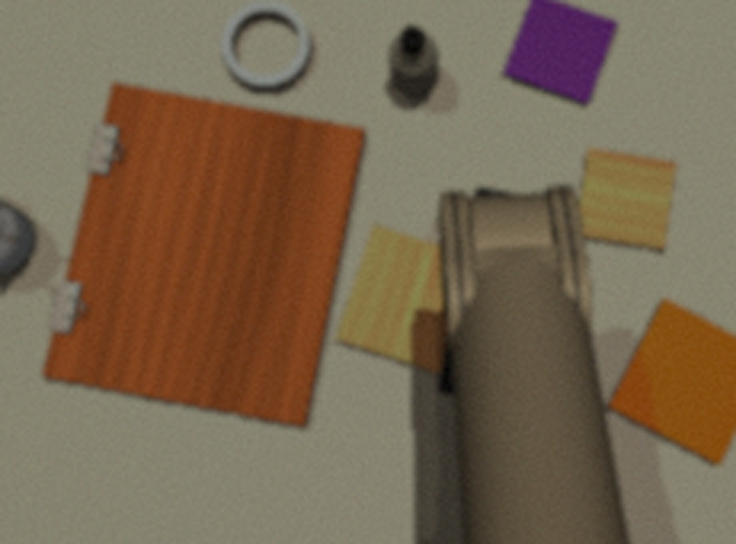

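The plaque has turned nearly square in front of the board edge (top crop around 390,290), and both fingers are behind it. I'll keep pushing until it makes contact.

Emit:
drive_tool(moves="0.0006 0.0029 0 0 0.2;0.0006 0.0029 0 0 0.2;0.0006 0.0029 0 0 0.2;0.0006 0.0029 0 0 0.2;0.0006 0.0029 0 0 0.2;0.0006 0.0029 0 0 0.2;0 0 0 0 0.2")

```text
time: 5.68
ee_pos: [0.4779, -0.1037, 0.0141]
eef_rot: [0.549, 0.445, -0.549, 0.445]
ft_force: [0.0, -0.1, -0.7]
width: 0.07
```

Emit:
drive_tool(moves="0.0004 0.0020 0 0 0.2;0.0004 0.0020 0 0 0.2;0 0 0 0 0.2")

```text
time: 6.05
ee_pos: [0.4786, -0.0999, 0.0141]
eef_rot: [0.55, 0.445, -0.549, 0.445]
ft_force: [0.7, -1.2, 0.2]
width: 0.0694
```

Emit:
drive_tool(moves="0.0004 0.0020 0 0 0.2;0 0 0 0 0.2")

```text
time: 6.3
ee_pos: [0.479, -0.0979, 0.0141]
eef_rot: [0.55, 0.445, -0.549, 0.445]
ft_force: [0.4, -0.0, -0.5]
width: 0.0697
```

```bash
python3 -c "
from h import *
st()"
```

```text
t 6.3 ee [ 0.479  -0.0979  0.0141] board [-0.1314  0.0011] tipz 0.0031 yaw jaw -12.0 xax [ 0.  0. -1.] F [ 0.4 -0.  -0.5] Fb [ 0.1 -0.4] w 0.0697
```

Emit:
drive_tool(moves="0.0004 0.0020 0 0 0.2;0 0 0 0 0.2")

```text
time: 6.55
ee_pos: [0.4795, -0.0959, 0.0141]
eef_rot: [0.55, 0.445, -0.549, 0.445]
ft_force: [-1.1, -0.5, 0.6]
width: 0.0694
```

Emit:
drive_tool(moves="0.0004 0.0020 0 0 0.2;0 0 0 0 0.2")

```text
time: 6.8
ee_pos: [0.4796, -0.0955, 0.0141]
eef_rot: [-0.549, -0.444, 0.55, -0.445]
ft_force: [-1.5, -5.7, -0.1]
width: 0.0695
```

Emit:
drive_tool(moves="0.0002 0.0010 0 0 0.2;0 0 0 0 0.2")

```text
time: 7.05
ee_pos: [0.4796, -0.0953, 0.0141]
eef_rot: [-0.549, -0.444, 0.551, -0.445]
ft_force: [-1.2, -8.9, 0.3]
width: 0.0694
```

Emit:
drive_tool(moves="0.0002 0.0010 0 0 0.2;0 0 0 0 0.2")

```text
time: 7.3
ee_pos: [0.4796, -0.0953, 0.0141]
eef_rot: [-0.549, -0.444, 0.551, -0.445]
ft_force: [-1.7, -11.7, 1.2]
width: 0.0701
```

Contact came at x_b of about -0.129, as expected, and the arm pushes at roughly 3 N per mm. With 12 N of squeeze, I'll lift the rear edge by finger friction along the arc.

Emit:
drive_tool(moves="0 0.0002 0.0025 0 0.2;0 0.0001 0.0025 0 0.2;0 0.0002 0.0025 0 0.2;0 0.0002 0.0025 0 0.2;0 0.0003 0.0025 0 0.2;0 0.0003 0.0025 0 0.2;0.0001 0.0004 0.0025 0 0.2;0.0001 0.0004 0.0025 0 0.2;0 0 0 0 0.2")

```text
time: 8.43
ee_pos: [0.4799, -0.0938, 0.0343]
eef_rot: [-0.549, -0.443, 0.551, -0.445]
ft_force: [-2.1, -13.7, 1.9]
width: 0.0695
```

```bash
python3 - <<'E'
from h import *
st(); c=snap('side','side3')
cv2.imwrite('pics/side3c.png',cv2.resize(c['color'][150:270,190:340,::-1],None,fx=5,fy=5,interpolation=cv2.INTER_CUBIC))
E
```

```text
t 8.43 ee [ 0.4799 -0.0938  0.0343] board [-0.1271  0.0011] tipz 0.0233 yaw jaw -12.2 xax [-0.001 -0.004 -1.   ] F [ -2.1 -13.7   1.9] Fb [-13.9  -0.8] w 0.0695
```

View pics/side3c.png

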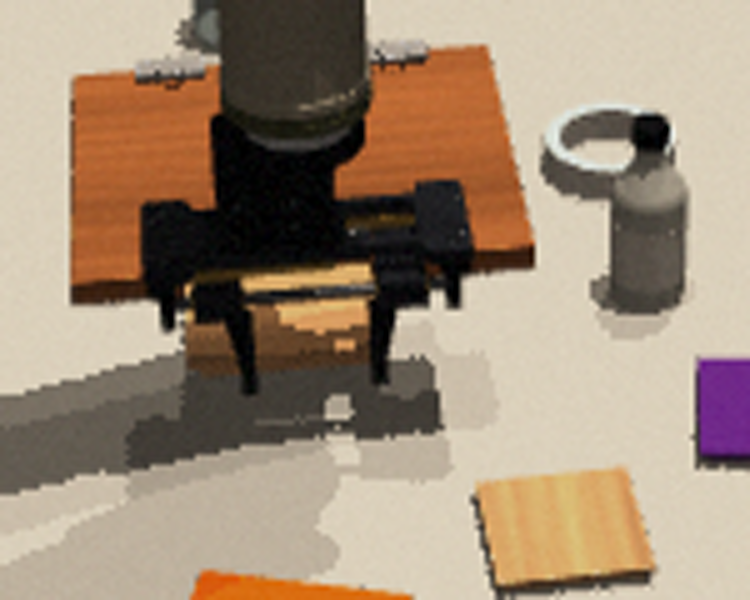

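The tip is at z=23 mm, still pressing with 14 N, and the TCP followed the arc in x, so the plaque is tilting. I'll continue.

Emit:
drive_tool(moves="0.0001 0.0004 0.0025 0 0.2;0.0001 0.0005 0.0025 0 0.2;0.0001 0.0006 0.0025 0 0.2;0.0001 0.0006 0.0025 0 0.2;0.0001 0.0007 0.0025 0 0.2;0.0001 0.0007 0.0025 0 0.2;0.0002 0.0008 0.0025 0 0.2;0.0002 0.0009 0.0025 0 0.2;0 0 0 0 0.2")

```text
time: 9.6
ee_pos: [0.4809, -0.089, 0.0545]
eef_rot: [-0.549, -0.443, 0.551, -0.445]
ft_force: [-2.7, -15.0, 4.8]
width: 0.0699
```

```bash
python3 - <<'E'
from h import *
st(); c=snap('side','side4')
cv2.imwrite('pics/side4c.png',cv2.resize(c['color'][150:270,190:340,::-1],None,fx=5,fy=5,interpolation=cv2.INTER_CUBIC))
E
```

```text
t 9.6 ee [ 0.4809 -0.089   0.0545] board [-0.1222  0.0011] tipz 0.0435 yaw jaw -12.2 xax [-0.001 -0.005 -1.   ] F [ -2.7 -15.    4.8] Fb [-15.2  -0.5] w 0.0699
```

View pics/side4c.png

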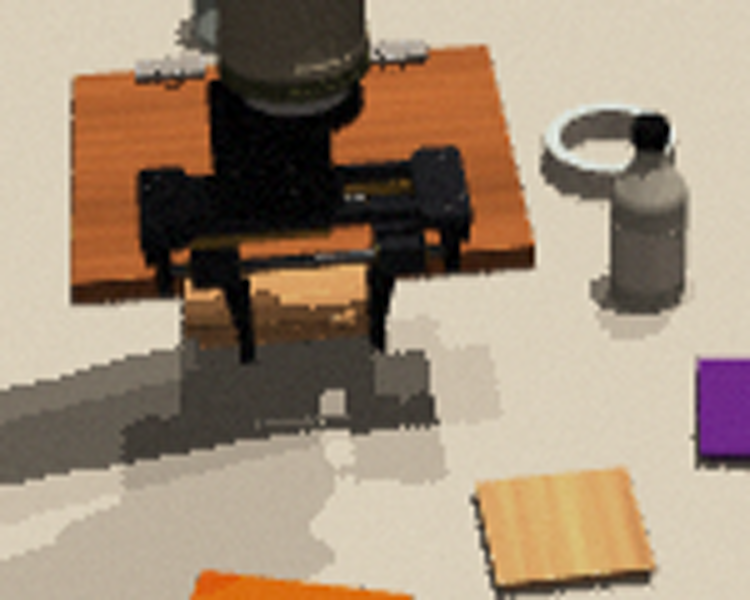

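Tilt is about 20° and the force lies along the chord (two-force member). I'll keep following the arc with slightly more lift.

Emit:
drive_tool(moves="0.0002 0.0009 0.003 0 0.2;0.0002 0.0010 0.003 0 0.2;0.0002 0.0011 0.003 0 0.2;0.0002 0.0012 0.003 0 0.2;0.0003 0.0013 0.003 0 0.2;0.0003 0.0014 0.003 0 0.2;0.0003 0.0015 0.003 0 0.2;0.0003 0.0017 0.003 0 0.2;0.0004 0.0018 0.003 0 0.2;0.0004 0.0020 0.003 0 0.2;0 0 0 0 0.2")

```text
time: 11.02
ee_pos: [0.4845, -0.0721, 0.0847]
eef_rot: [-0.55, -0.444, 0.55, -0.445]
ft_force: [-0.7, -7.0, 3.7]
width: 0.0697
```

```bash
python3 - <<'E'
from h import *
st(); c=snap('side','side5')
cv2.imwrite('pics/side5c.png',cv2.resize(c['color'][150:270,190:340,::-1],None,fx=5,fy=5,interpolation=cv2.INTER_CUBIC))
E
```

```text
t 11.03 ee [ 0.4845 -0.0721  0.0847] board [-0.105  0.001] tipz 0.0737 yaw jaw -12.0 xax [ 0.001 -0.002 -1.   ] F [-0.7 -7.   3.7] Fb [-7.  -0.7] w 0.0697
```

View pics/side5c.png

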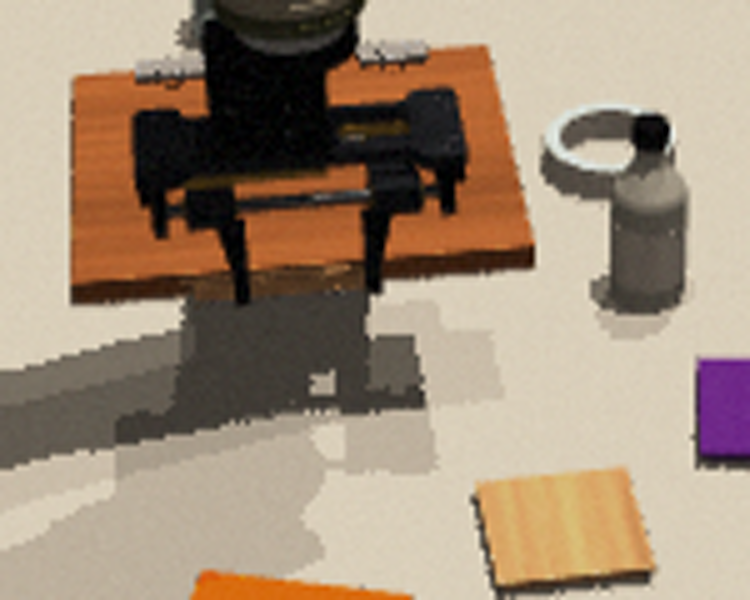

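Emit:
drive_tool(moves="0.0005 0.0023 0.003 0 0.2;0.0005 0.0025 0.003 0 0.2;0.0005 0.0026 0.003 0 0.2;0.0006 0.0028 0.003 0 0.2;0.0006 0.0030 0.003 0 0.2;0.0007 0.0033 0.003 0 0.2;0.0007 0.0035 0.003 0 0.2;0 0 0 0 0.2")

```text
time: 12.08
ee_pos: [0.4884, -0.0504, 0.1052]
eef_rot: [0.549, 0.445, -0.549, 0.445]
ft_force: [-0.2, -0.4, -0.7]
width: 0.0693
```

```bash
python3 - <<'E'
from h import *
st(); c=snap('side','side6')
cv2.imwrite('pics/side6c.png',cv2.resize(c['color'][150:270,190:340,::-1],None,fx=5,fy=5,interpolation=cv2.INTER_CUBIC))
E
```

```text
t 12.07 ee [ 0.4884 -0.0504  0.1052] board [-0.083   0.0018] tipz 0.0942 yaw jaw -12.0 xax [ 0.  0. -1.] F [-0.2 -0.4 -0.7] Fb [-0.4  0.1] w 0.0693
```

View pics/side6c.png

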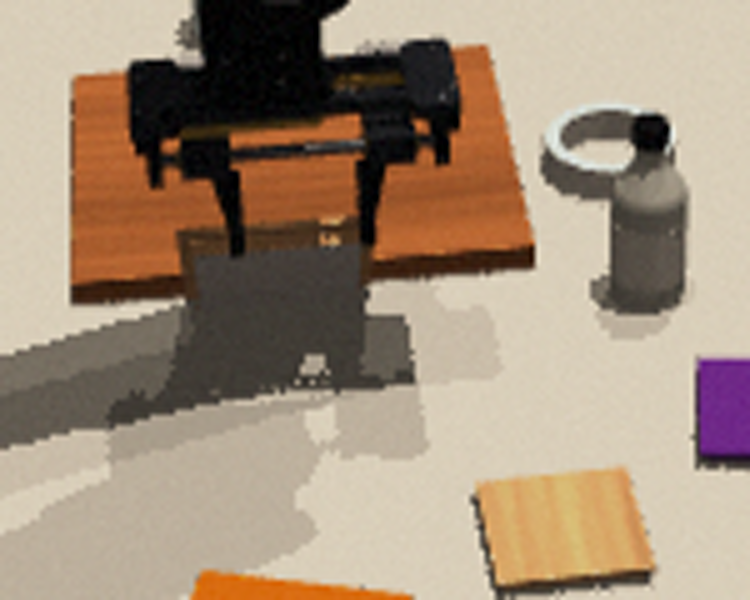

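The plaque is tilted about 52°, with its underside facing the camera and the fingertips just below its top edge (crop row ~228). From here I'll mostly push.

Emit:
drive_tool(moves="0.0006 0.0030 0 0 0.2;0.0006 0.0030 0 0 0.2;0.0006 0.0030 0 0 0.2;0.0006 0.0030 0.001 0 0.2;0.0006 0.0030 0.001 0 0.2;0.0006 0.0030 0.001 0 0.2;0.0006 0.0030 0.001 0 0.2;0 0 0 0 0.2")

```text
time: 13.12
ee_pos: [0.4927, -0.031, 0.1101]
eef_rot: [-0.549, -0.444, 0.55, -0.445]
ft_force: [-4.4, -6.4, 12.2]
width: 0.0695
```

```bash
python3 - <<'E'
from h import *
st(); c=snap('side','side7')
cv2.imwrite('pics/side7c.png',cv2.resize(c['color'][150:270,190:340,::-1],None,fx=5,fy=5,interpolation=cv2.INTER_CUBIC))
E
```

```text
t 13.12 ee [ 0.4927 -0.031   0.1101] board [-0.0631  0.0016] tipz 0.0991 yaw jaw -12.0 xax [ 0.    -0.002 -1.   ] F [-4.4 -6.4 12.2] Fb [-7.2  3. ] w 0.0695
```

View pics/side7c.png

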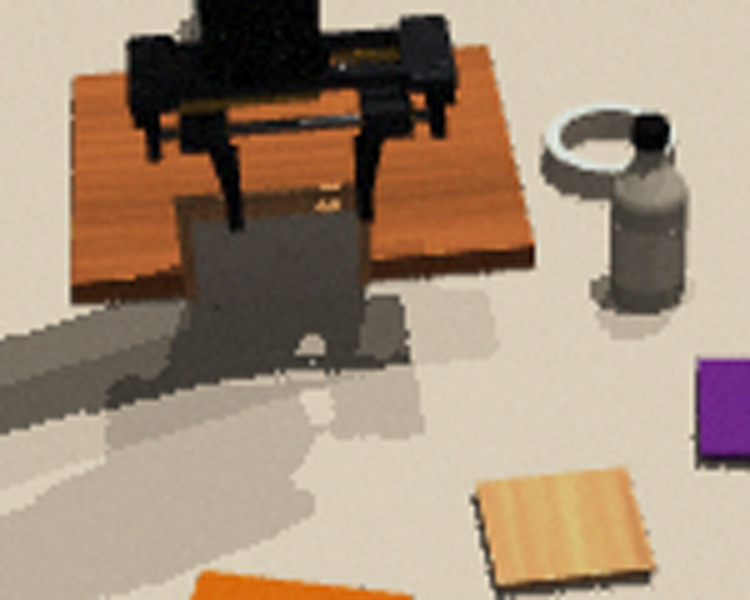

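The upward force of 12 N says the fingertips sit on the step of the raised field, so they have to rise with the edge. I'll lift first, then follow the arc.

Emit:
drive_tool(moves="0 0 0.002 0 0.2;0 0 0.002 0 0.2;0 0 0.002 0 0.2;0 0 0 0 0.2")

```text
time: 13.68
ee_pos: [0.4925, -0.0297, 0.1151]
eef_rot: [0.55, 0.445, -0.549, 0.445]
ft_force: [-0.7, -0.8, -0.2]
width: 0.0692
```

Emit:
drive_tool(moves="0.0006 0.0029 0.0015 0 0.2;0.0006 0.0029 0.0014 0 0.2;0.0006 0.0029 0.0012 0 0.2;0.0006 0.0029 0.0010 0 0.2;0 0 0 0 0.2")

```text
time: 14.3
ee_pos: [0.495, -0.018, 0.1203]
eef_rot: [0.55, 0.445, -0.549, 0.445]
ft_force: [-0.4, -0.2, -0.8]
width: 0.0698
```

```bash
python3 - <<'E'
from h import *
st(); c=snap('side','side8')
cv2.imwrite('pics/side8c.png',cv2.resize(c['color'][150:270,190:340,::-1],None,fx=5,fy=5,interpolation=cv2.INTER_CUBIC))
E
```

```text
t 14.3 ee [ 0.495  -0.018   0.1203] board [-0.0499  0.002 ] tipz 0.1093 yaw jaw -12.0 xax [ 0.  0. -1.] F [-0.4 -0.2 -0.8] Fb [-0.3  0.3] w 0.0698
```

View pics/side8c.png

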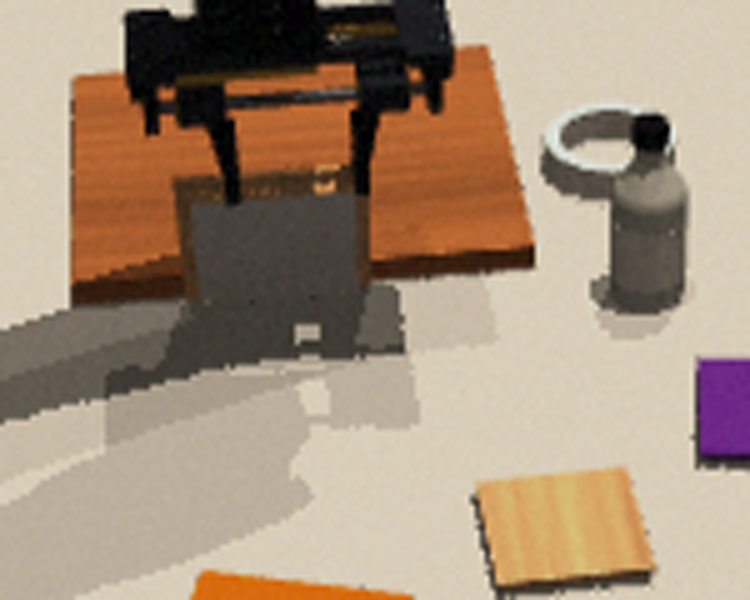

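Emit:
drive_tool(moves="0.0006 0.0029 0.0007 0 0.2;0.0006 0.0029 0.0007 0 0.2;0.0006 0.0029 0.0006 0 0.2;0.0006 0.0029 0.0005 0 0.2;0.0006 0.0029 0.0004 0 0.2;0.0006 0.0029 0.0003 0 0.2;0.0006 0.0029 0.0002 0 0.2;0.0006 0.0029 0 0 0.2;0 0 0 0 0.2")

```text
time: 15.48
ee_pos: [0.4997, 0.0052, 0.1236]
eef_rot: [0.549, 0.445, -0.549, 0.445]
ft_force: [0.2, -0.2, 0.6]
width: 0.0693
```

```bash
python3 - <<'E'
from h import *
st(); c=snap('side','side9')
cv2.imwrite('pics/side9c.png',cv2.resize(c['color'][150:270,190:340,::-1],None,fx=5,fy=5,interpolation=cv2.INTER_CUBIC))
E
```

```text
t 15.47 ee [0.4997 0.0052 0.1236] board [-0.0262  0.0022] tipz 0.1126 yaw jaw -12.0 xax [ 0.  0. -1.] F [ 0.2 -0.2  0.6] Fb [-0.1 -0.2] w 0.0693
```

View pics/side9c.png

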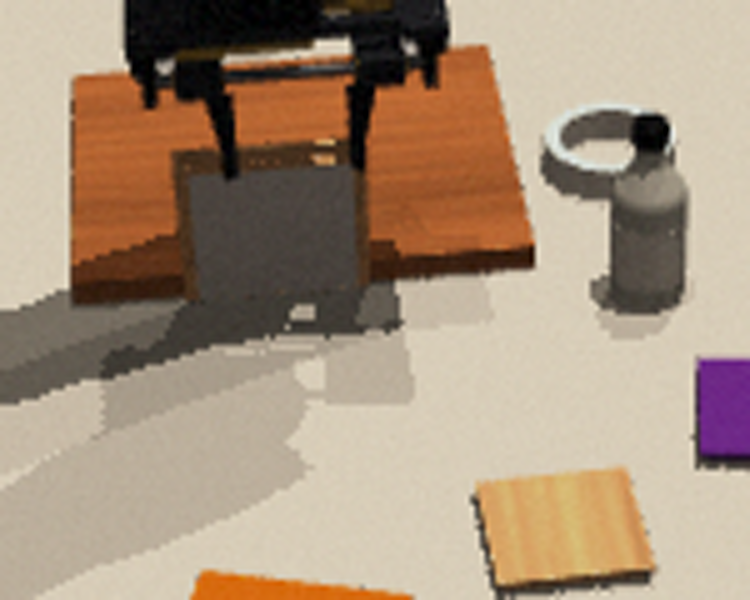

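Nearly upright (about 82°). I'll push the top through slowly.

Emit:
drive_tool(moves="0.0006 0.0029 0 0 0.2;0.0006 0.0029 0 0 0.2;0.0006 0.0029 0 0 0.2;0.0006 0.0029 0 0 0.2;0.0006 0.0029 0 0 0.2;0.0006 0.0029 0 0 0.2;0.0006 0.0029 0 0 0.2;0.0006 0.0029 0 0 0.2;0.0006 0.0029 0 0 0.2;0.0006 0.0029 0 0 0.2;0.0006 0.0029 0 0 0.2;0.0006 0.0029 0 0 0.2;0 0 0 0 0.2;0 0 0 0 0.2")

```text
time: 17.27
ee_pos: [0.5069, 0.0396, 0.1235]
eef_rot: [0.55, 0.445, -0.55, 0.445]
ft_force: [1.1, 0.2, 1.5]
width: 0.0694
```

```bash
python3 - <<'E'
from h import *
st(); c=snap('side','side10')
cv2.imwrite('pics/side10c.png',cv2.resize(c['color'][150:270,190:340,::-1],None,fx=5,fy=5,interpolation=cv2.INTER_CUBIC))
E
```

```text
t 17.27 ee [0.5069 0.0396 0.1235] board [0.0089 0.0023] tipz 0.1125 yaw jaw -12.0 xax [ 0.  0. -1.] F [1.1 0.2 1.5] Fb [ 0.4 -1.1] w 0.0694
```

View pics/side10c.png

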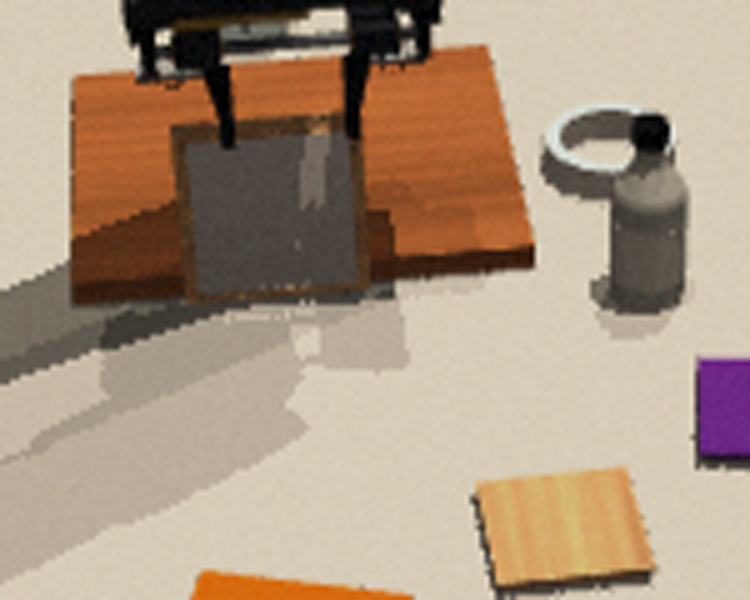

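Emit:
drive_tool(moves="0.0006 0.0029 0 0 0.2;0.0006 0.0029 0 0 0.2;0.0006 0.0029 0 0 0.2;0.0006 0.0029 0 0 0.2;0.0006 0.0029 0 0 0.2;0.0006 0.0029 0 0 0.2;0 0 0 0 0.2;0 0 0 0 0.2")

```text
time: 18.32
ee_pos: [0.5105, 0.057, 0.1236]
eef_rot: [0.55, 0.445, -0.55, 0.445]
ft_force: [-0.4, -0.2, -1.1]
width: 0.0695
```

```bash
python3 - <<'E'
from h import *
st(); c=snap('side','side11')
cv2.imwrite('pics/side11c.png',cv2.resize(c['color'][150:270,190:340,::-1],None,fx=5,fy=5,interpolation=cv2.INTER_CUBIC))
E
```

```text
t 18.32 ee [0.5105 0.057  0.1236] board [0.0267 0.0023] tipz 0.1126 yaw jaw -12.0 xax [ 0. -0. -1.] F [-0.4 -0.2 -1.1] Fb [-0.2  0.4] w 0.0695
```

View pics/side11c.png

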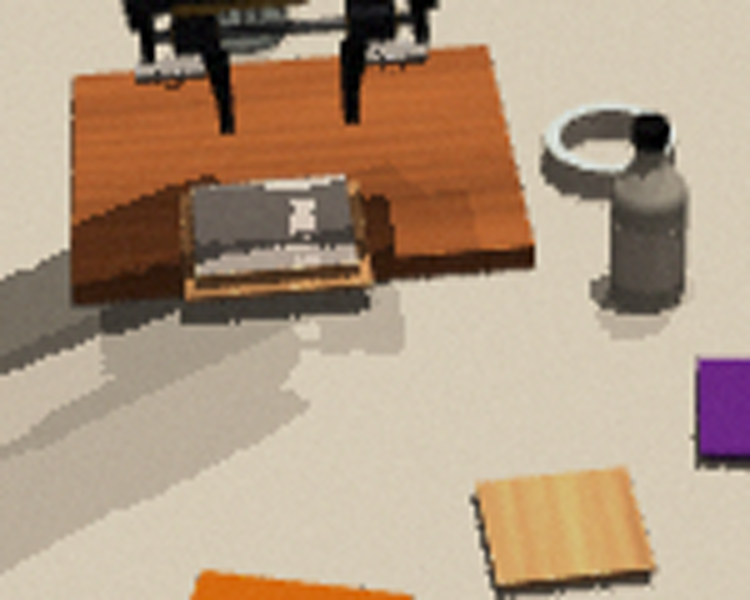

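The plaque has flipped white face up and overhangs the edge. Its rear rim runs from side (227,209) to (264,207). I'll measure that edge.

```bash
python3 - <<'E'
import pickle
from h import *
c=pickle.load(open('side11.pkl','rb'))
for u in ((227,209.4),(264.4,207.4)):
    w=onz(c,*u,.018); print(w,tob(w))
print(tow(-.06,0)-tow(.0267,0.0023), tow(-.06,.0023)-tow(.0267,.0023))
E
```

```text
[0.42947764 0.01901296 0.018     ] [-0.02724575  0.07375315]
[ 0.54416257 -0.01113264  0.018     ] [-0.03298837 -0.04464885]
[-0.0156975 -0.0852687] [-0.0179469 -0.0847926]
```

Emit:
drive_tool(moves="-0.0053 -0.0153 0 0 0.2;-0.0053 -0.0153 0 0 0.2;-0.0053 -0.0153 0 0 0.2;-0.0053 -0.0153 0 0 0.2;-0.0053 -0.0153 0 0 0.2;-0.0053 -0.0153 0 0 0.2;0 0 -0.03 0 0.2;0 0 -0.03 0 0.2;0 0 -0.02 0 0.2;0 0 -0.012 0 0.2;0 0 0 0 0.2")

```text
time: 19.75
ee_pos: [0.4782, -0.0352, 0.0312]
eef_rot: [-0.549, -0.445, 0.55, -0.445]
ft_force: [0.9, -0.2, 0.2]
width: 0.0692
```

```bash
python3 - <<'E'
from h import *
st(); c=snap('side','side12'); t=snap('top','top12')
cv2.imwrite('pics/side12c.png',cv2.resize(c['color'][150:270,190:340,::-1],None,fx=5,fy=5,interpolation=cv2.INTER_CUBIC))
cv2.imwrite('pics/top12c.png',cv2.resize(t['color'][140:300,140:330,::-1],None,fx=3.5,fy=3.5,interpolation=cv2.INTER_CUBIC))
E
```

```text
t 19.75 ee [ 0.4782 -0.0352  0.0312] board [-0.0702  0.0149] tipz 0.0202 yaw jaw -12.0 xax [-0.001  0.    -1.   ] F [ 0.9 -0.2  0.2] Fb [-0.1 -0.9] w 0.0692
```

View pics/side12c.png

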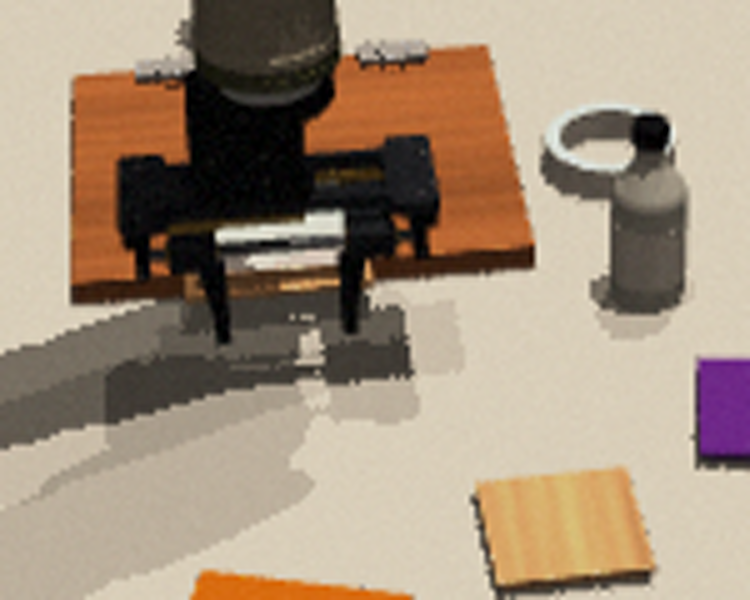

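View pics/top12c.png

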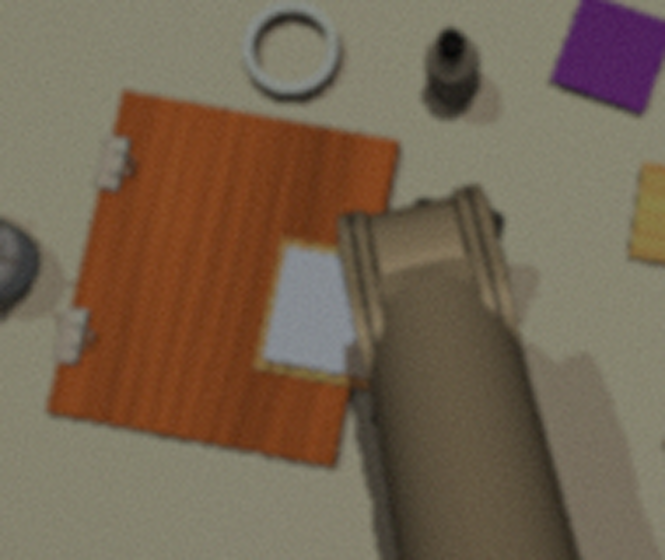

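The plaque is nearly parallel to the edge, the fingers are behind its overhang, and the tips are at z=20 mm against the rim at 18–23 mm. I'll slide it in.

Emit:
drive_tool(moves="0.0008 0.0039 0 0 0.2;0.0008 0.0039 0 0 0.2;0.0008 0.0039 0 0 0.2;0.0008 0.0039 0 0 0.2;0.0008 0.0039 0 0 0.2;0.0008 0.0039 0 0 0.2;0.0008 0.0039 0 0 0.2;0.0008 0.0039 0 0 0.2;0.0008 0.0039 0 0 0.2;0.0008 0.0039 0 0 0.2;0.0008 0.0039 0 0 0.2;0.0008 0.0039 0 0 0.2;0 0 0 0 0.2")

```text
time: 21.48
ee_pos: [0.4884, 0.0126, 0.0316]
eef_rot: [0.55, 0.445, -0.549, 0.445]
ft_force: [-0.4, 0.9, -0.4]
width: 0.0696
```

```bash
python3 - <<'E'
from h import *
st(); c=snap('side','side13'); t=snap('top','top13')
cv2.imwrite('pics/side13c.png',cv2.resize(c['color'][150:270,190:340,::-1],None,fx=5,fy=5,interpolation=cv2.INTER_CUBIC))
cv2.imwrite('pics/top13c.png',cv2.resize(t['color'][140:300,140:330,::-1],None,fx=3.5,fy=3.5,interpolation=cv2.INTER_CUBIC))
E
```

```text
t 21.48 ee [0.4884 0.0126 0.0316] board [-0.0213  0.0148] tipz 0.0206 yaw jaw -12.0 xax [ 0.  0. -1.] F [-0.4  0.9 -0.4] Fb [0.8 0.6] w 0.0696
```

View pics/side13c.png

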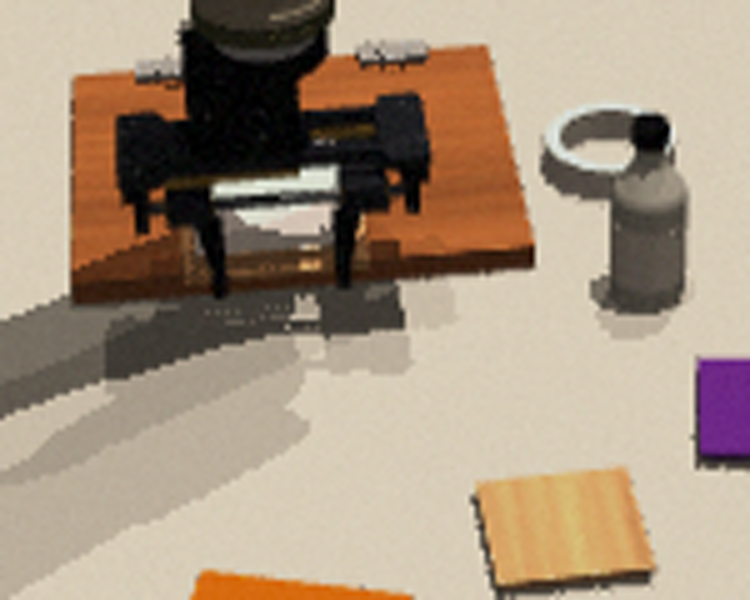

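View pics/top13c.png

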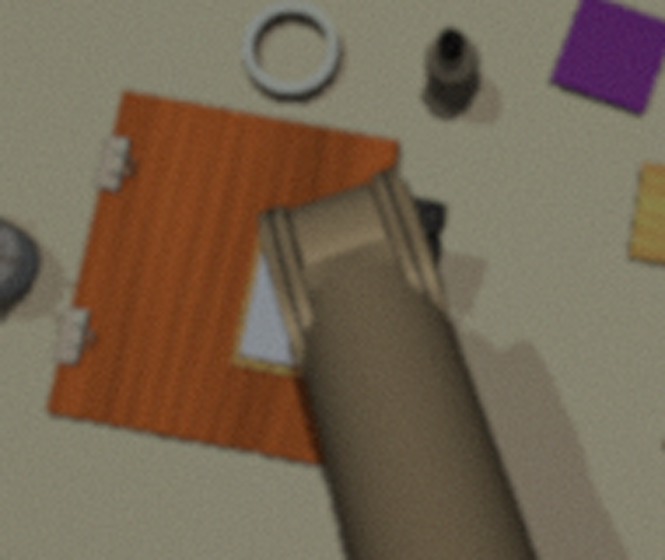

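Emit:
drive_tool(moves="0.0008 0.0039 0 0 0.2;0.0008 0.0039 0 0 0.2;0.0008 0.0039 0 0 0.2;0.0008 0.0039 0 0 0.2;0.0008 0.0039 0 0 0.2;0.0008 0.0039 0 0 0.2;0.0008 0.0039 0 0 0.2;0.0008 0.0039 0 0 0.2;0.0008 0.0039 0 0 0.2;0.0006 0.0029 0 0 0.2;0 0 0 0 0.2;-0.0008 -0.0039 0 0 0.2;-0.002 -0.0098 0 0 0.2;-0.006 -0.0294 0.01 0 0.2;-0.008 -0.039 0.03 0 0.2;-0.010 -0.05 0.04 0 0.2;-0.010 -0.05 0.04 0 0.2;-0.010 -0.05 0.04 0 0.2;-0.010 -0.05 0.0 0 0.2;0 0 0 0 0.2")

```text
time: 24.08
ee_pos: [0.4384, -0.2315, 0.1874]
eef_rot: [-0.551, -0.443, 0.552, -0.443]
ft_force: [0.8, 0.1, -0.1]
width: 0.0697
```

```bash
python3 - <<'E'
from h import *
st(); c=snap('side','side14'); t=snap('top','top14')
cv2.imwrite('pics/side14c.png',cv2.resize(c['color'][130:270,190:340,::-1],None,fx=4,fy=4,interpolation=cv2.INTER_CUBIC))
cv2.imwrite('pics/top14c.png',cv2.resize(t['color'][140:300,100:330,::-1],None,fx=3.4,fy=3.4,interpolation=cv2.INTER_CUBIC))
E
```

```text
t 24.07 ee [ 0.4384 -0.2315  0.1874] board [-0.2704  0.0132] tipz 0.1764 yaw jaw -12.4 xax [-0.    -0.001 -1.   ] F [ 0.8  0.1 -0.1] Fb [ 0.3 -0.8] w 0.0697
```

View pics/side14c.png

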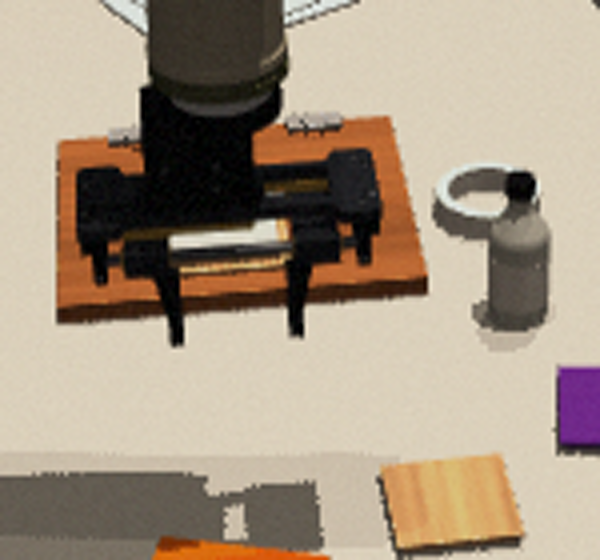

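View pics/top14c.png

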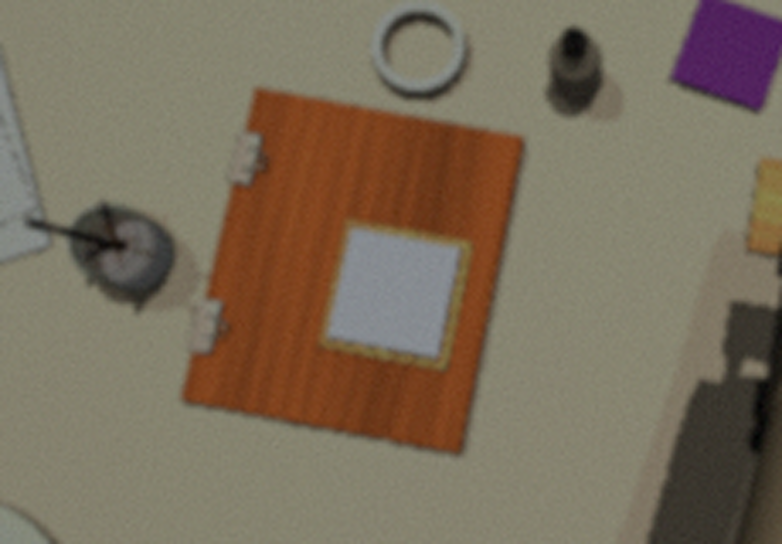

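The top view shows the plaque flat, white face up and wholly on the board, with the hand well clear. A numeric check comes before hand-in.

```bash
python3 - <<'E'
import pickle
from h import *
t=pickle.load(open('top14.pkl','rb')); t0=pickle.load(open('top0.pkl','rb'))
for u in ((347,219),(471,240),(447,369),(320,348)):
    w=onz(t,100+u[0]/3.4,140+u[1]/3.4,.023); print('corner',np.round(tob(w),3))
for n,(x0,y0,x1,y1) in dict(jar=(112,190,160,235),bottle=(255,140,285,180),tape=(203,135,243,172)).items():
    a=t['color'][y0:y1,x0:x1].astype(np.float32).mean(2);b=t0['color'][y0:y1,x0:x1].astype(np.float32).mean(2)
    print(n,cv2.phaseCorrelate(a,b),abs(a-b).mean())
print(np.round(r.read_state()['joint_vel'],3))
ticket.close_job()
E
```

```text
corner [ 0.145 -0.041]
corner [ 0.028 -0.043]
corner [0.026 0.078]
corner [0.144 0.081]
jar ((0.11775958585485213, 0.4335584304143758), 1.0134624198631004) 4.755401
bottle ((-0.023997252100533828, -0.07794953083404721), 1.1553590110937755) 4.851944
tape ((-0.11282085758308824, -0.08448650340100272), 1.0182723158597946) 5.421847
[-0.026 -0.002 -0.027  0.005 -0.002 -0.001 -0.006]
the job is handed in; nothing more can be done
```

The plaque now lies white face up, flat and wholly on the drawing board, and the job is handed in with the hand clear. I pushed it square against the board edge with both fingertips and lifted its rear edge by fingertip push. I then tipped it past upright so it fell onto the board, and slid it in by its overhanging rim. It was never gripped.

- **Plaque position:** in the last top view its corners lie about 26–145 mm in from the edge and −43 to +81 mm along it. That is inside the board and short of the clips. The measured sides are 117–124 mm against 120 mm.
- **Bystanders:** the jar, bottle and tape shifted less than 0.5 pixel (about 1.5 mm) from the first picture, which is within noise. The largest was the jar, at 0.43 pixel.
- **Forces and time:** the readings at the end of each move stayed at or below about 16 N. The robot clock was at about 24 s of the 64 s allowed.
- **Disagreements:** the plaque ended about 19 mm off centre along the edge, which does no harm. The side view put the board's near edge 13–20 mm from where the top view did, because it also took in the board's vertical face, so I used the top view for the board.

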